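# Clear the coffee tray

## Robot

A 7-joint arm with a two-finger parallel gripper is mounted at the origin on the work surface. World frame = base frame: x ahead of the robot, y to its left, z up, the work surface at z = 0. Lengths are in m, angles in rad, forces in N, time in s.
With the tool pointing down it reaches from about 0.425 to 0.925 m from the base axis. Payload 6.8 kg.
Tool frame: the origin (TCP) lies midway between the tips of the shut fingers; the grasp point (between the pads) lies 19 mm behind it; x points along the fingers, y is the direction in which the jaws open and shut, and the axes are right-handed (so a half turn about x gives the same grasp; the last joint's range is limited). The gripper opens to 88 mm and grips with 3 to 60 N. Pads are 20 mm wide; open, the fingers measure 115 mm over their backs; the gripper's body (75 mm by 178 mm) begins 61 mm behind the grasp point.
Start: joints at [-1.456, 0.477, 0.022, 1.555, -0.011, 1.109, -0.083], TCP at [0.149, 0.658, 0.223] pointing down, gripper open.
Joint ranges: [-2.96, 2.96], [-0.34, 2.1], [-1.41, 1.46], [0.24, 2.44], [-1.37, 4.51], [0.17, 1.92], [-2.96, 2.96]. Speed limits (rad/s): [2.39, 2.39, 3.14, 3.14, 3.14, 3.14, 3.14].

## Interface

Orientations are given as a 3x3 rotation matrix whose columns are the frame's x, y, z axes.
In Python, from bench import r, command_gripper, inverse_kinematics, vision, finish_job, telemetry gives the robot as it stands. Calls block until the motion is done:
- r.move_ptp(position, orientation): joint-space move of the TCP to a pose.
- r.servo_line(position, frame=None, velocity=0.15): straight line of the TCP; frame=None keeps the orientation; velocity is the mean speed in m/s.
- r.move_j(angles): joint-space move.
- command_gripper(opening): finger opening in m; the grip force is fixed at half the most; returns when the fingers have stopped.
- r.sleep(seconds).
- inverse_kinematics(position, orientation): joint angles nearest the present ones, or None.
- vision.snapshot(name): name is "scene" or "top" or "wrist"; returns the picture (480x640x3 uint8, red, green, blue); there is no depth.
- vision.calibration(name): a dict with "fx", "fy", "cx", "cy" (pixels), "extrinsics" (4x4, takes a point from camera to world coordinates). Camera axes: x right, y down, z forward; pixel columns grow to the right and rows downward; lengths in m; the calibration is good to about 2 mm. A picture is of the moment at which its call begins: read the wrist's pose just before it. calibration takes no time and is no camera call; for the wrist camera it gives the pose at the moment of the call.
A pose or a line that the arm cannot do raises r.Unreachable and nothing moves.
- finish_job(): hands the job in, once; it reports no verdict.
Readings, each from a call of its own:
- telemetry.get_clock(): time.
- telemetry.get_qpos(): joint angles.
- telemetry.get_joint_velocities(): joint speeds.
- telemetry.get_joint_efforts(): joint torques, N m.
- telemetry.get_eef_pos(): TCP position.
- telemetry.get_orientation(): TCP orientation.
- telemetry.get_ft_force(): force on the tool from outside, world axes, zero at the start.
- telemetry.get_moment(): the same for the moment, N m.
- telemetry.get_grip_width(): finger opening in m.
Only numpy, scipy, OpenCV 4.12 (cv2) and the standard library are available. Lean on these libraries where they do the work, as an engineer would, in place of code of your own. Each camera call takes 0.05 s, during which the arm holds its last target. There are 200 camera calls.

## Task

Clear the coffee tray into the three open boxes on the bench: both white cups into the low square wooden box, the steel spoon into the long steel box with the wooden spoon, and the spice jar into the small slatted wooden crate beside the jar already there. Cups and jars are set down gently and stand upright on the floor of their box, never knocked over; both spoons lie wholly inside theirs, below its rim. The sugar bowl stays where it is on the tray, and the coffee pot and the yellow ladle where they are on the bench.

Things in the scene. Friction and masses are not known exactly. Their poses are not given: they have to be found in the camera images.
- cup1: White handleless china coffee cup (cini), standing upright, 50 mm high. Outside diameter 35 mm at the foot, 51 at 14 mm up, 59 at 28 mm up, 62 at the rim; wall 3 mm. About 90 g. Origin: centre of the underside; z up along the cup's axis.
- cup2: White handleless china coffee cup (cini), standing upright, 50 mm high. Outside diameter 35 mm at the foot, 51 at 14 mm up, 59 at 28 mm up, 62 at the rim; wall 3 mm. About 90 g. Origin: centre of the underside; z up along the cup's axis. Same as cup1.
- spoon1: Steel coffee spoon, 135 mm long, lying flat on the tray close beside a cup. Handle 9 mm wide, 5 mm thick, from x = -66 to 36 mm (12 mm wide at its end), rising from z = 3 to 9 mm; round bowl 32 mm across, 9 mm deep, centre x = 52. About 30 g, balance near x = 12. Origin: mid-length, on the underside; x towards the bowl, z up.
- spoon2: Wooden coffee spoon of the same shape, already lying lengthwise in the spoon box. Handle 9 mm wide, 5 mm thick, from x = -66 to 36 mm (12 mm wide at its end), rising from z = 3 to 9 mm; round bowl 32 mm across, 9 mm deep, centre x = 52. About 30 g, balance near x = 12. Origin: mid-length, on the underside; x towards the bowl, z up.
- spoon1_bowl (a point): Centre of spoon1's bowl, 6 mm above its underside.
- spoon1_end (a point): Tip of spoon1's handle.
- spoon2_bowl (a point): Centre of spoon2's bowl, 6 mm above its underside.
- spoon2_end (a point): Tip of spoon2's handle.
- jar1: Taller spice jar: closed amber glass jar with a steel cap, 72 mm high with the cap, 42 mm in diameter, standing on the tray, to be put away. About 120 g. Origin: centre of the underside; z up.
- jar2: Squat spice jar: closed amber glass jar with a steel cap, 60 mm high with the cap, 50 mm in diameter, already standing in the crate near its -x end, where it stays. About 120 g. Origin: centre of the underside; z up.
- tray: Plain aluminium serving tray, fixed, 330 mm (x) by 400 mm (y), rim 21 mm high, floor top 3 mm above the bench. Origin: centre of its underside; z up. The four things to sort (cup1, cup2, spoon1, jar1) and the sugar bowl stand or lie on it.
- cup_box: Low square wooden box for the cups, fixed, 146 by 146 mm outside, 25 mm high, walls and floor 6 mm thick (inside 134 by 134 mm). Origin: centre of its underside; x and y along its sides.
- spoon_box: Long narrow steel box for the spoons, fixed, 190 mm (x) by 88 mm (y) outside, 40 mm high, walls and floor 4 mm thick (inside 182 by 80 mm). Origin: centre of its underside; x along its length.
- jar_box: Small slatted wooden crate for the spice jars, fixed, 128 mm (x) by 78 mm (y) outside, 30 mm high, walls and floor 5 mm thick (inside 118 by 68 mm), with a post 10 mm square inside each corner, reaching 15 mm inward from the outer faces. Origin: centre of its underside; x along its length, z up.
- jebena: Bystander: brown clay coffee pot (jebena) standing loose between the tray and the boxes, 194 mm high. Belly 124 mm across at 45 mm up, narrowing to a 36-46 mm neck above 130 mm; a loop handle reaches 64 mm from the axis towards its +y between 80 and 160 mm up. Origin: centre of its underside.
- sugar_bowl: Bystander: blue china sugar bowl with a lid, loose, 72 mm across, 73 mm high, standing on the tray among the things to sort; it stays there. Origin: centre of its underside.
- ladle: Bystander: yellow plastic ladle, loose, lying beyond the coffee pot; bowl 92 mm across and 35 mm high centred at x = 110 mm, handle to x = -166 mm. Origin: on the bench under the handle; x towards the bowl.

How it is judged:
By the outcome, as a careful person would: the job done as asked, in the order asked, and still so for the second after the job is handed in, with the robot touching nothing.
It also fails if it takes over 72 s, if anything falls off the work surface, if the arm or the gripper's body presses on something with over 40 N, if the wrist force passes 120 N, or if a joint passes its speed limit or range.

## Working session

There is one attempt and no reset: what is moved stays moved. The work goes in short steps, each a Python script; the robot and the scene stay as the last script left them, time stands still between calls to the robot, and variables do not carry over. Pictures are saved under pics/ and viewed, about 8 in all and at most 12, crops included, and the job is handed in when it is done.

```bash
ls; mkdir -p pics; python3 - <<'E'
from bench import r, vision, telemetry
import cv2, numpy as np
np.set_printoptions(precision=4,suppress=True)
for n in ("top","scene"):
    im=vision.snapshot(n); cv2.imwrite(f"pics/{n}0.png",im[:,:,::-1]); print(n,vision.calibration(n))
print(telemetry.get_clock(),telemetry.get_eef_pos(),telemetry.get_orientation())
E
```

```text
pics
top {'fx': 559.4057024595619, 'fy': 559.4057024595619, 'cx': 316.5617849871929, 'cy': 249.74800289816517, 'extrinsics': array([[ 0.0625, -0.9756,  0.2104,  0.364 ],
       [-0.998 , -0.0602,  0.0171,  0.0309],
       [-0.004 , -0.2111, -0.9775,  1.1608],
       [ 0.    ,  0.    ,  0.    ,  1.    ]])}
scene {'fx': 476.4495355226887, 'fy': 476.4495355226887, 'cx': 316.16846919800963, 'cy': 233.91794013011904, 'extrinsics': array([[ 0.8475,  0.4102, -0.3367,  0.9997],
       [ 0.5307, -0.6554,  0.5374, -0.6314],
       [-0.0002, -0.6342, -0.7732,  1.0394],
       [ 0.    ,  0.    ,  0.    ,  1.    ]])}
0.1 [0.1491 0.6578 0.2218] [[-0.0002  0.221   0.9753]
 [-0.0016  0.9753 -0.221 ]
 [-1.     -0.0016  0.0002]]
```

View pics/top0.png

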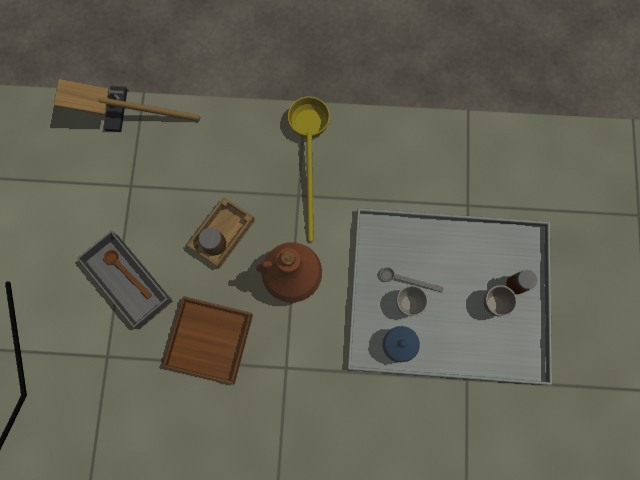

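View pics/scene0.png

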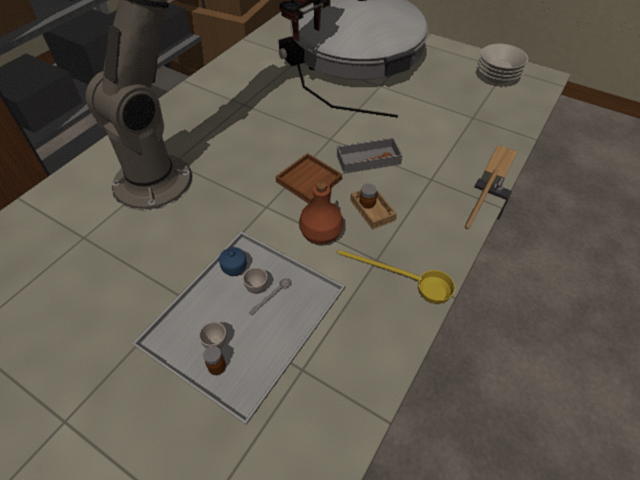

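```bash
python3 - <<'E'
import cv2
im=cv2.imread("pics/top0.png")
def crop(n,x,y,w,h,k):
    c=cv2.convertScaleAbs(cv2.resize(im[y:y+h,x:x+w],None,fx=k,fy=k,interpolation=cv2.INTER_CUBIC),alpha=1.6)
    for X in range((x//20+1)*20,x+w,20): cv2.putText(c,str(X),(int((X-x+.5)*k),10),0,.35,(0,255,255)); cv2.line(c,(int((X-x+.5)*k),12),(int((X-x+.5)*k),20),(0,255,255))
    for Y in range((y//20+1)*20,y+h,20): cv2.putText(c,str(Y),(0,int((Y-y+.5)*k)),0,.35,(0,255,255)); cv2.line(c,(22,int((Y-y+.5)*k)),(30,int((Y-y+.5)*k)),(0,255,255))
    cv2.imwrite(f"pics/{n}.png",c)
crop("tray",370,255,180,115,4.4); crop("boxes",70,190,260,200,3)
E
```

```text
(no output)
```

View pics/tray.png

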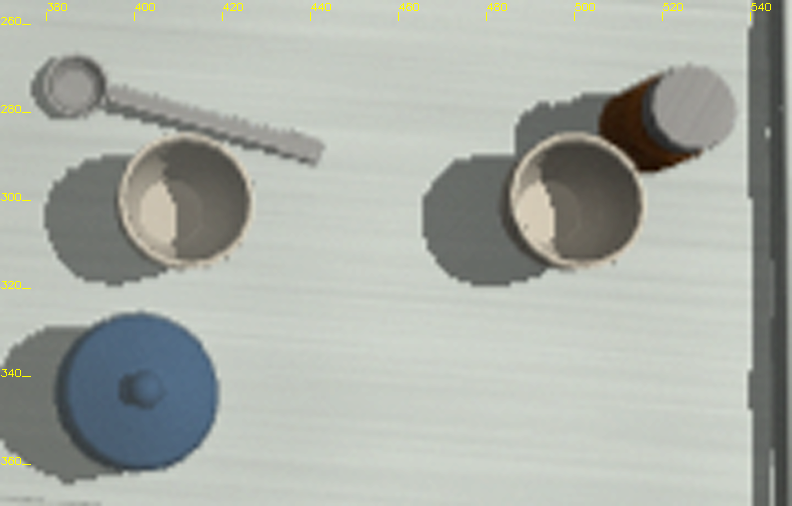

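View pics/boxes.png

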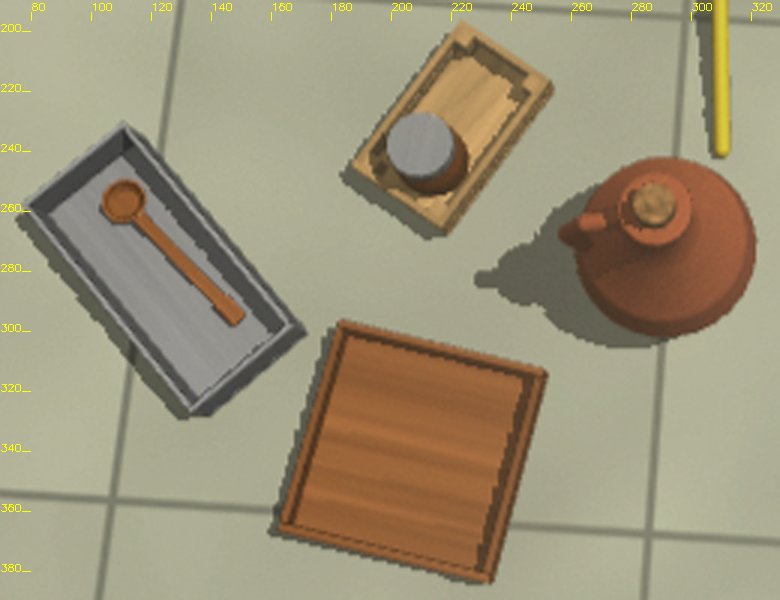

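```bash
cat >h.py <<'E'
import numpy as np, cv2
from scipy.optimize import least_squares
from bench import r, command_gripper, inverse_kinematics, vision, finish_job, telemetry
np.set_printoptions(precision=4,suppress=True)
def p2w(u,v,z,c):
    T=c["extrinsics"]; d=T[:3,:3]@[(u-c["cx"])/c["fx"],(v-c["cy"])/c["fy"],1]
    return T[:3,3]+d*(z-T[2,3])/d[2]
def down(a):   # tool down, jaw (y) axis at angle a in the xy plane
    y=np.array([np.cos(a),np.sin(a),0]); x=np.array([0,0,-1.]); return np.column_stack([x,y,np.cross(x,y)])
def rect(px,z,lx,ly,c):
    P=np.array([p2w(u,v,z,c)[:2] for u,v in px]); C=P.mean(0)
    S=np.array([[1,1],[-1,1],[-1,-1],[1,-1]])*[lx/2,ly/2]
    best=None
    for k in range(8):
        def f(q): R=np.array([[np.cos(q[2]),-np.sin(q[2])],[np.sin(q[2]),np.cos(q[2])]]); return (S@R.T+q[:2]-Q).ravel()
        Q=np.roll(P if k<4 else P[::-1],k%4,axis=0)
        for a0 in (-1.5,0,1.5):
            s=least_squares(f,[*C,a0])
            if best is None or s.cost<best.cost-1e-9: best=s
    return best.x, np.abs(best.fun).max()
E
cat >m.py <<'E'
from h import *
c=vision.calibration("top")
t=lambda x,y:(370+x/4.4-.5,255+y/4.4-.5)
b=lambda x,y:(70+x/3-.5,190+y/3-.5)
for n,q,z in [("cupA",t(184.5,200),.053),("cupB",t(576.5,200),.053),("sp bowl",t(74,85),.011),("sp end",t(318,154),.008),("jar1",t(693,109),.075),("sugar",t(139,392),.05),
 ("jar2",b(421,146),.065),("s2bowl",b(124,201),.012),("s2end",b(234,316),.01),("jeb",b(666,247),.045),("jebtop",b(655,203),.192),("jebhandle",b(562,235),.12),("ladle end",(310,240),.01),("trayTL",(359,212),.021),("trayBR",(549.5,381),.021)]: print(n,p2w(*q,z,c))
print("cupbox",rect([b(341,321),b(547,373),b(489,580),b(280,527)],.025,.146,.146,c))
print("spoonbox",rect([b(124,123),b(297,325),b(190,410),b(32,203)],.04,.19,.088,c))
print("jarbox",rect([b(461,22),b(553,83),b(441,228),b(347,172)],.03,.128,.078,c))
E
python3 m.py
```

```text
cupA [ 0.5123 -0.1442  0.053 ]
cupB [ 0.5233 -0.3206  0.053 ]
sp bowl [ 0.5693 -0.0972  0.011 ]
sp end [ 0.544  -0.2135  0.008 ]
jar1 [ 0.5641 -0.3656  0.075 ]
sugar [ 0.4256 -0.1268  0.05  ]
jar2 [0.6105 0.2661 0.065 ]
s2bowl [0.5703 0.481  0.012 ]
s2end [0.4949 0.3945 0.01  ]
jeb [0.5555 0.0981 0.045 ]
jebtop [0.5561 0.0976 0.192 ]
jebhandle [0.5462 0.1596 0.12  ]
ladle end [0.632  0.0661 0.01  ]
trayTL [ 0.6965 -0.0337  0.021 ]
trayBR [ 0.3724 -0.4264  0.021 ]
cupbox (array([0.4117, 0.2578, 1.3892]), np.float64(0.0029610519326671025))
spoonbox (array([0.5237, 0.4397, 0.7824]), np.float64(0.005240990068324569))
jarbox (array([ 0.6343,  0.2544, -0.5398]), np.float64(0.0025599574510981604))
```

```bash
cat >ov.py <<'E'
from h import *
c=vision.calibration("top"); im=cv2.imread("pics/top0.png")[190:390,70:330]; k=3
im=cv2.convertScaleAbs(cv2.resize(im,None,fx=k,fy=k,interpolation=cv2.INTER_CUBIC),alpha=1.5)
def pr(P):
    q=np.linalg.inv(c["extrinsics"])@np.r_[P,1]; return ((c["fx"]*q[0]/q[2]+c["cx"]-70+.5)*k,(c["fy"]*q[1]/q[2]+c["cy"]-190+.5)*k)
def box(x,y,a,lx,ly,z,col):
    R=np.array([[np.cos(a),-np.sin(a)],[np.sin(a),np.cos(a)]])
    pts=[pr([*(R@[sx*lx/2,sy*ly/2]+[x,y]),z]) for sx,sy in((1,1),(-1,1),(-1,-1),(1,-1))]
    cv2.polylines(im,[np.int32(pts)],True,col,1)
for (x,y,a),lx,ly,h,w in [((.4117,.2578,1.3892),.146,.146,.025,.006),((.5237,.4397,.7824),.19,.088,.04,.004),((.6343,.2544,-.5398),.128,.078,.03,.005)]:
    box(x,y,a,lx,ly,h,(0,255,0)); box(x,y,a,lx,ly,0,(255,0,255)); box(x,y,a,lx-2*w,ly-2*w,w,(255,255,0))
cv2.imwrite("pics/ov.png",im)
E
python3 ov.py
python3 - <<'E'
from h import *
for p,a in [((.512,-.144),1.357),((.523,-.3206),.74),((.555,-.155),1.358-np.pi/2),((.564,-.3656),.74),((.436,.223),.604),((.388,.292),.604),((.5237,.4397),.7824+np.pi/2),((.661,.2385),1.031)]:
    for z in (.03,.3):
        for s in (0,np.pi):
            q=inverse_kinematics(np.array([*p,z]),down(a+s)); print(p,z,round(a+s,2),q if q is None else np.array(q))
E
```

```text
(0.512, -0.144) 0.03 1.36 [-0.1911  0.5573  0.4459  2.0636 -0.4121  0.606   1.8962]
(0.512, -0.144) 0.03 4.5 [-0.4032  0.6479  0.7427  2.0763 -0.7022  0.6839 -0.9755]
(0.512, -0.144) 0.3 1.36 [-0.7313  0.274   1.0951  1.8474 -0.2634  1.1787  1.8078]
(0.512, -0.144) 0.3 4.5 [-0.8679  0.4651  1.4102  1.8515 -0.4856  1.2487 -1.0955]
(0.523, -0.3206) 0.03 0.74 [ 0.1188  0.6589  0.4519  1.8679 -0.4224  0.7104  1.5537]
(0.523, -0.3206) 0.03 3.88 [-0.2394  0.9296  1.0508  1.8899 -1.0037  0.9695 -1.1075]
(0.523, -0.3206) 0.3 0.74 [-0.0327  0.3558  0.6407  1.6482 -0.2242  1.2122  1.3971]
(0.523, -0.3206) 0.3 3.88 [-0.3763  0.6073  1.2816  1.6662 -0.5986  1.3282 -1.3923]
(0.555, -0.155) 0.03 -0.21 [-0.5006  0.8158  0.953   1.9783 -0.9095  0.8515  0.7564]
(0.555, -0.155) 0.03 2.93 [-0.6287  1.0695  1.2581  1.9846 -1.1926  1.115  -2.1679]
(0.555, -0.155) 0.3 -0.21 [-0.6485  0.4036  1.0973  1.7498 -0.3808  1.2239  0.3364]
(0.555, -0.155) 0.3 2.93 [-0.7304  0.5144  1.2899  1.753  -0.517   1.2746 -2.6696]
(0.564, -0.3656) 0.03 0.74 [ 0.1613  0.738   0.4695  1.7183 -0.4418  0.7923  1.5811]
(0.564, -
[... 871 characters left out ...]
881  0.0142  1.1565  2.9573]
(0.5237, 0.4397) 0.03 2.35 [-0.7217  0.7013 -0.0983  1.657   0.0895  0.7876  1.4931]
(0.5237, 0.4397) 0.03 5.49 [-1.1098  0.7547  0.4752  1.6875 -0.4477  0.8095 -1.2197]
(0.5237, 0.4397) 0.3 2.35 [-0.7656  0.4397 -0.0348  1.4348  0.0155  1.2673  1.5514]
(0.5237, 0.4397) 0.3 5.49 [-1.1741  0.4824  0.5761  1.4667 -0.2676  1.2715 -1.3596]
(0.661, 0.2385) 0.03 1.03 [-0.6402  0.7472  0.3076  1.6279 -0.2877  0.8114  0.8207]
(0.661, 0.2385) 0.03 4.17 [-1.1132  1.1881  1.2551  1.6613 -1.197   1.2445 -1.6864]
(0.661, 0.2385) 0.3 1.03 [-0.6854  0.4901  0.3822  1.4056 -0.1842  1.2811  0.7395]
(0.661, 0.2385) 0.3 4.17 [-1.1121  0.7904  1.2696  1.4357 -0.752   1.4564 -1.9613]
```

View pics/ov.png

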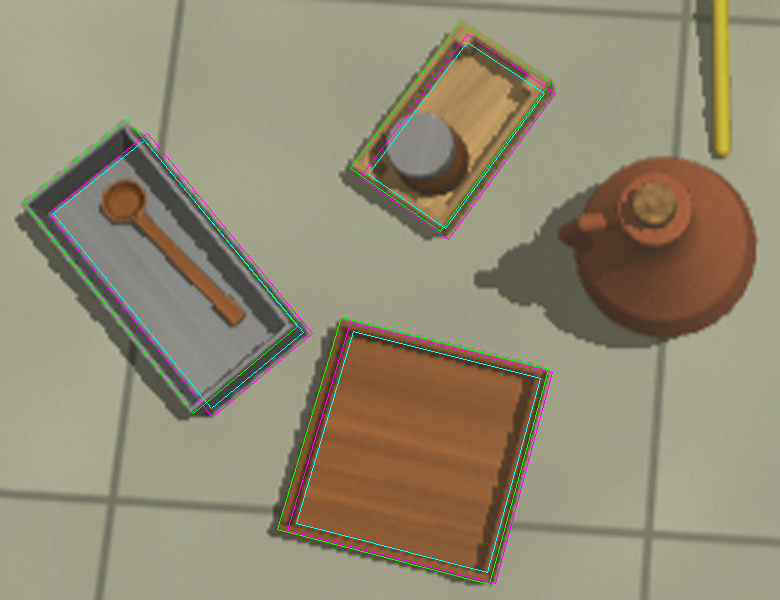

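```bash
cat >>h.py <<'E'
H=.27
def st(m): print(m,round(telemetry.get_clock(),2),telemetry.get_eef_pos(),"w",round(telemetry.get_grip_width(),4),"F",telemetry.get_ft_force(),flush=True)
def pick(p,a,z,op=.088,v=.3):
    R=down(a); command_gripper(op) if abs(telemetry.get_grip_width()-op)>.004 else None
    r.move_ptp(np.array([*p,H]),R); r.servo_line(np.array([*p,z]),velocity=v); st("down")
    command_gripper(0.0); st("grip"); r.servo_line(np.array([*p,H]),velocity=v); st("lift")
def place(p,a,z,op,v=.3):
    r.move_ptp(np.array([*p,H]),down(a)); st("over")
    r.servo_line(np.array([*p,z+.03]),velocity=v); r.servo_line(np.array([*p,z]),velocity=.06); st("placed")
    command_gripper(op); r.sleep(.1); r.servo_line(np.array([*p,H]),velocity=v); st("away")
E
python3 - <<'E'
from h import *
pick((.5123,-.1442),1.357,.023); 
place((.3912,.2874),.604,.0275,.072)
E
```

```text
down 4.17 [ 0.5132 -0.1446  0.024 ] w 0.088 F [0.2682 0.1125 1.903 ]
grip 4.73 [ 0.5129 -0.1445  0.0235] w 0.0603 F [-0.0819 -0.6468  4.9498]
lift 5.71 [ 0.5113 -0.1435  0.2685] w 0.0607 F [ 0.6341  0.2757 -0.8336]
over 7.35 [0.3916 0.2865 0.2698] w 0.0603 F [-0.1524  0.4947 -0.809 ]
placed 8.86 [0.3911 0.2872 0.0272] w 0.0599 F [-0.0576 -1.0685 -0.8633]
away 10.34 [0.3902 0.2871 0.2688] w 0.0717 F [-0.2212 -1.0417 -0.2453]
```

```bash
python3 - <<'E'
from h import *
pick((.5233,-.3206),.74,.023)
im=vision.snapshot("top")
place((.4322,.2282),.604,.0268,.072)
im=vision.snapshot("scene"); cv2.imwrite("pics/s1.png",cv2.resize(im[100:320,180:420,::-1],None,fx=2.7,fy=2.7))
cv2.imwrite("pics/t1.png",vision.snapshot("top")[:,:,::-1])
E
```

```text
down 14.02 [ 0.5242 -0.3213  0.0245] w 0.0879 F [-0.1364 -0.5989  0.1487]
grip 14.58 [ 0.5236 -0.3211  0.0236] w 0.0602 F [-1.4943 -0.8262  5.1175]
lift 15.56 [ 0.5227 -0.3195  0.2682] w 0.0604 F [ 0.0893 -0.2007 -1.5302]
over 17.62 [0.4327 0.2274 0.2701] w 0.06 F [ 0.1895 -0.9851 -1.2723]
placed 19.12 [0.432  0.228  0.0266] w 0.0597 F [-1.454  -0.2195  4.3386]
away 20.61 [0.4312 0.2281 0.2688] w 0.0718 F [ 0.0117 -0.9659 -0.307 ]
```

View pics/s1.png

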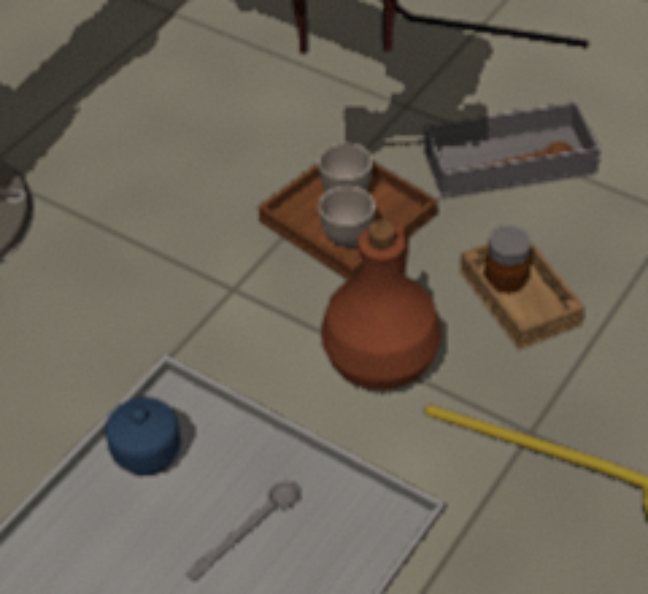

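```bash
python3 - <<'E'
from h import *
p=(.5608,-.1363); a=1.358-np.pi/2
command_gripper(.04); r.move_ptp(np.array([*p,H]),down(a)); r.servo_line(np.array([*p,.03]),velocity=.3); r.servo_line(np.array([*p,.0048]),velocity=.06); r.sleep(.15); st("down")
command_gripper(0.); st("grip"); r.servo_line(np.array([*p,H]),velocity=.3); st("lift")
cv2.imwrite("pics/w2.png",vision.snapshot("wrist")[:,:,::-1])
if telemetry.get_grip_width()>.004:
    place((.5036,.4429),2.425,.017,.014)
t=vision.snapshot("top")[215:345,60:190,::-1]; s=vision.snapshot("scene")[110:240,290:420,::-1]
cv2.imwrite("pics/s2.png",cv2.resize(np.hstack([t,s]),None,fx=3,fy=3,interpolation=cv2.INTER_CUBIC))
E
```

```text
down 24.5 [ 0.5609 -0.1365  0.0049] w 0.0398 F [ 0.0226  0.6653 -0.6337]
grip 25.1 [ 0.5608 -0.1363  0.0048] w 0.0085 F [-0.3076  0.8052  1.4007]
lift 26.13 [ 0.5599 -0.1359  0.2686] w 0.0082 F [-0.2217  1.0739  0.035 ]
over 28.27 [0.5045 0.4416 0.27  ] w 0.0084 F [-0.0148  0.035   0.1638]
placed 29.82 [0.5037 0.4428 0.0168] w 0.0083 F [ 1.1452 -0.9394 -0.1834]
away 31.24 [0.5027 0.4424 0.2683] w 0.0143 F [-0.5321 -0.6187 -0.3526]
```

View pics/s2.png

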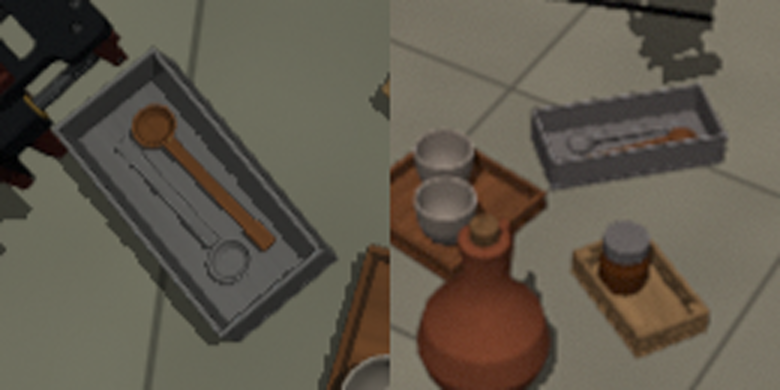

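```bash
python3 - <<'E'
from h import *
pick((.5641,-.3656),.74,.037,op=.075)
if telemetry.get_grip_width()>.035: place((.661,.2385),1.031,.0402,.056)
r.move_ptp(np.array([.45,-.35,.3]),down(.74)); st("parked")
t=vision.snapshot("top"); s=vision.snapshot("scene")
cv2.imwrite("pics/t3.png",t[:,:,::-1])
cv2.imwrite("pics/s3.png",np.hstack([cv2.resize(i,None,fx=2.2,fy=2.2,interpolation=cv2.INTER_CUBIC)[:,:,::-1] for i in (t[190:390,75:255],s[110:310,230:410])]))
E
```

```text
down 36.16 [ 0.5651 -0.3666  0.0387] w 0.0748 F [ 0.6264 -0.3179 -0.0548]
grip 36.8 [ 0.5642 -0.3659  0.0375] w 0.0408 F [-0.5538  0.0444  3.7896]
lift 37.73 [ 0.5635 -0.3646  0.2681] w 0.0405 F [-0.3478  0.118  -0.9689]
over 39.92 [0.6615 0.2365 0.2702] w 0.0406 F [-0.1093 -0.121  -1.0397]
placed 41.38 [0.6608 0.2384 0.0397] w 0.0407 F [ 0.0619  0.1571 -0.5369]
away 42.87 [0.66   0.2385 0.2682] w 0.0558 F [-0.5424 -1.1876 -0.5286]
parked 45.1 [ 0.4511 -0.349   0.2998] w 0.0561 F [ 1.0227  0.8339 -0.321 ]
```

View pics/s3.png

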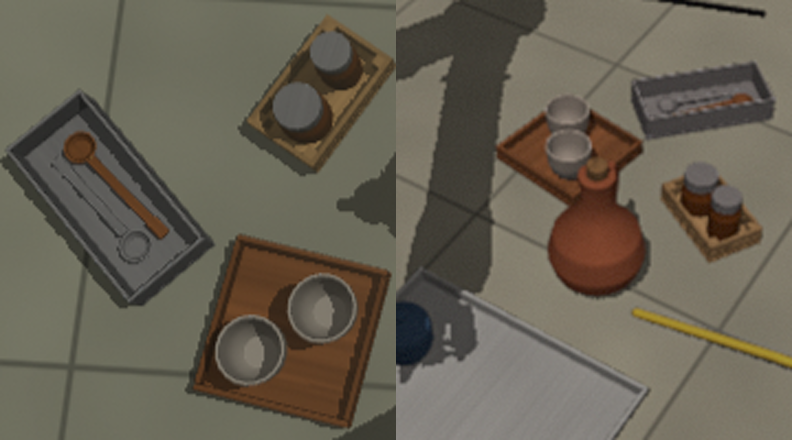

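View pics/t3.png

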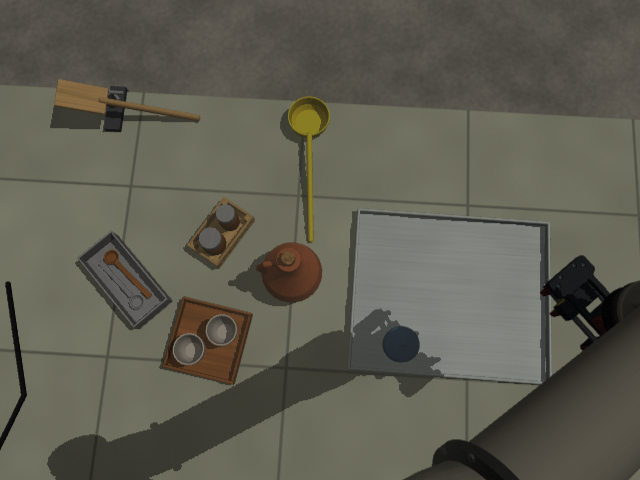

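```bash
python3 -c "
from h import *
finish_job(); print(telemetry.get_clock())"
```

```text
the job is handed in; nothing more can be done
the job is handed in; nothing more can be done
```

The tray is cleared and the job is handed in. The last clock reading before that was 45.1 s, against the 72 s limit. I moved the two cups first, then the steel spoon, then the spice jar.

**What the last pictures (top and scene cameras) showed:**
- **Cups:** both stand upright in the low square wooden box, around pixels (188,349) and (221,330) in the top view.
- **Spoons:** the steel spoon lies beside the wooden one in the steel box. It points the other way, and both are inside the box and below its rim. I let the steel spoon go about 10 mm above the box floor so the fingers stayed clear of the wooden spoon.
- **Jars:** the tall jar stands upright in the crate at (227,216), next to the squat jar.
- **Bystanders:** the sugar bowl, coffee pot and ladle are at the same pixels as at the start.

**Forces:** the wrist force readings I took stayed around 5 N or less; they were spot readings, not a continuous log. The arm was parked clear of everything, and no check failed or disagreed. The final placements were judged by eye from the pictures, not measured again in millimetres.

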